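# Roll the sample tube onto the reading line

## Task

On the low blue reading stage a long capped sample tube and a short capped vial lie on either side of the white line. Press on top of the long tube with the fingertips and push sideways to roll it over the plate, in several strokes if need be, until it lies at rest on the white line and along it. Do not pinch or lift the tube, and leave the short vial and the other things on the bench where they are.

Things in the scene. Friction and masses are not known exactly. Their poses are not given: they have to be found in the camera images.
- stage: Low reading stage, fixed: aluminium frame 280 x 220 mm, 18 mm high, holding a blue plate 260 (x) x 200 (y) mm whose top is 26 mm above the bench. Origin: centre of its underside, on the bench, z up. The tube and the vial lie on the plate roughly parallel to the line, one 48 to 72 mm to its -x side, the other as far to its +x side; either may be on either side.
- line_mid (a point): Middle of the straight white line, 14 mm wide, that crosses the whole plate along the stage's y (stage x = 0). The point is on the top of the unpressed plate, 26 mm above the bench; axes as the stage: y along the line, x across it, z up.
- plate (a joint): How far the sprung blue plate is pressed down, m: 0 unpressed, 0.008 at its stop. It stays level; it starts to give at about 1 to 2 N and then sinks 1 mm for each 2.5 N, springing back when released.
- long_tube: Long capped tube, amber glass, white cap, paper label: a plain cylinder 28 mm in diameter, 120 mm long with cap, 40 to 85 g, lying on the plate. Origin at its centre, 14 mm above the plate; y is its long axis; x and z turn as it rolls. A fingertip that presses on its top without slipping rolls it half as far as the fingertip moves (the tip runs ahead of it); it stops soon when left.
- short_vial: Short capped vial of the same make, 22 mm in diameter and 50 mm long, lying on the plate on the other side of the line; leave it. Origin at its centre, y along its length.
- bottle: Standing white bottle with blue cap, 60 mm in diameter, 150 mm high, beside the stage; leave it. Origin at the centre of its base.
- beaker: Open glass beaker, 64 mm in diameter, 80 mm high, standing beside the stage; leave it. Origin at the centre of its base.
- eraser: Board eraser, wood with grey felt, 50 x 130 x 34 mm, lying on the bench; leave it. Origin at the centre of its underside.
Mind the look-alikes: they are no part of the job. Of the things like the long_tube, leave any that is green or red; of the rest the smaller one is meant.

How it is judged:
On the way, in this order (a step that is already met when the one before it is completed fails the run):
1. the fingers, pressing on the tube from above (plate sunk over 0.3 mm), have rolled it over 12 mm from its start (contact force between the fingers and long_tube above 0.5 N and value of joint plate above 0.0003 m and distance of long_tube from where it was at the start of the episode above 0.012 m and angle between long_tube's own z axis and vertical above 0.5 rad).
2. the tube has come to lie on the line, along it (x of long_tube in the frame of line_mid between -0.007 and 0.007 m and angle between the y axis of long_tube and the y axis of line_mid, either way round below 0.15 rad), for 0.2 s.
At the end, for the whole second after the job is handed in: The long tube lies at rest on the plate with its axis over the 14 mm wide white line (within 7 mm of the line's middle), parallel to it within 0.15 rad, its centre within 80 mm of the line's middle along the line; the short vial is within 15 mm of where it was (all of step 2 and y of long_tube in the frame of line_mid between -0.08 and 0.08 m and z of long_tube in the frame of line_mid between 0.01 and 0.017 m and linear speed of long_tube below 0.005 m/s and distance of short_vial from where it was at the start of the episode below 0.015 m); the robot touches nothing.
It fails at once if the tube is lifted more than 8 mm off the plate (z of long_tube in the frame of line_mid above 0.022 m).
It fails at once if the tube is straddled or pinched (fingers touch it while the grasp point between them is below its top) (contact force between the fingers and long_tube above 0.5 N and z of the grasp point in the frame of line_mid below 0.025 m).
It fails at once if the short vial is moved more than 15 mm (distance of short_vial from where it was at the start of the episode above 0.015 m).
It fails at once if the bottle, the beaker or the eraser is moved more than 20 mm (distance of any of bottle, beaker, eraser from where it was at the start of the episode above 0.02 m).
It also fails if it takes over 50 s, if anything falls off the work surface, if the arm or the gripper's body presses on something with over 40 N, if the wrist force passes 120 N, or if a joint passes its speed limit or range.

## Robot

A 6-joint arm with a two-finger parallel gripper is mounted at the origin on the work surface. World frame = base frame: x ahead of the robot, y to its left, z up, the work surface at z = 0. Lengths are in m, angles in rad, forces in N, time in s.
With the tool pointing down it reaches from about 0.325 to 0.9 m from the base axis. Payload 6.1 kg.
Tool frame: the origin (TCP) lies midway between the tips of the shut fingers; the grasp point (between the pads) lies 19 mm behind it; x points along the fingers, y is the direction in which the jaws open and shut, and the axes are right-handed (so a half turn about x gives the same grasp; the last joint's range is limited). The gripper opens to 85 mm and grips with 20 to 120 N. Pads are 22 mm wide; open, the fingers measure 114 mm over their backs; the gripper's body (76 mm by 85 mm) begins 54 mm behind the grasp point. The pads swing forward as they close: fully open they stand 13 mm farther back than shut.
Start: joints at [1.162, 0.22, 1.526, -0, 1.395, -0.126], TCP at [0.174, 0.6, 0.231] pointing down, gripper open.
Joint ranges: [-2.98, 2.98], [-0.91, 2.08], [0.09, 2.57], [-1.24, 4.39], [0.2, 2.65], [-2.68, 2.68]. Speed limits (rad/s): [2.57, 2.57, 3.01, 3.14, 3.14, 3.14].

## Interface

Orientations are given as [roll, pitch, yaw] about the fixed x, y, z axes, in that order (R = Rz(yaw) Ry(pitch) Rx(roll)).
In Python, from plant import movep, move_l, set_joints, gripper_to, hold, inverse_kinematics, observe, get_image, get_calibration, Unreachable, job_done gives the robot as it stands. Calls block until the motion is done:
- movep(position, orientation): joint-space move of the TCP to a pose.
- move_l(position, feed=0.15, rotation=None, max_force=None): straight line of the TCP; rotation=None keeps the orientation; feed is the mean speed in m/s. With max_force (N) it stops when the force on the tool has changed by that much, and returns True; else False.
- set_joints(angles): joint-space move.
- gripper_to(opening, f_grip=None): finger opening in m; f_grip is the grip in N (None keeps the last); returns when the fingers have stopped.
- hold(seconds).
- inverse_kinematics(position, orientation): joint angles nearest the present ones, or None.
- observe(): the state.
- get_image(name): name is "side" or "top" or "wrist"; returns (picture, depth): 384x512x3 uint8, red, green, blue; 384x512 float32, m along the optical axis (not along the pixel's ray), 0 where there is no reading.
- get_calibration(name): a dict with "intrinsics" (3x3 intrinsics, pixels), "dist_coeffs" ([k1, k2, p1, p2, k3] as OpenCV has them; the pictures are not rectified), "world_from_camera" (4x4, takes a point from camera to world coordinates). Camera axes: x right, y down, z forward; pixel columns grow to the right and rows downward; lengths in m; the calibration is good to about 2 mm. A picture is of the moment at which its call begins: read the wrist's pose just before it. get_calibration takes no time and is no camera call; for the wrist camera it gives the pose at the moment of the call.
A pose or a line that the arm cannot do raises Unreachable and nothing moves.
- job_done(): hands the job in, once; it reports no verdict.
The state is a dict: "time_s": time; "q": joint angles; "joint_velocities": joint speeds; "joint_torque": joint torques, N m; "eef_pos": TCP position; "tcp_rot": TCP orientation; "ft_force": force on the tool from outside, world axes, zero at the start; "torque": the same for the moment, N m; "opening": finger opening in m.
Only numpy, scipy, OpenCV 4.12 (cv2) and the standard library are available. Lean on these libraries where they do the work, as an engineer would, in place of code of your own. Each camera call takes 0.05 s, during which the arm holds its last target.

## Working session

There is one attempt and no reset: what is moved stays moved. The work goes in short steps, each a Python script; the robot and the scene stay as the last script left them, time stands still between calls to the robot, and variables do not carry over. Pictures are saved under pics/ and viewed, and the job is handed in when it is done.

```bash
mkdir -p pics; ls; python3 - <<'E'
from plant import *
import cv2,numpy as np
for n in ("top","side"):
    im,d=get_image(n); cv2.imwrite(f"pics/{n}0.png",im[...,::-1]); np.savez(f"pics/{n}0.npz",im=im,d=d)
    c=get_calibration(n); print(n,np.round(c["intrinsics"],1).tolist(),c["dist_coeffs"],np.round(c["world_from_camera"],3).tolist())
print(observe())
E
```

```text
pics
top [[373.1, 0.0, 254.2], [0.0, 373.1, 193.5], [0.0, 0.0, 1.0]] [0.02175228 0.         0.         0.         0.        ] [[-0.004, -0.985, 0.175, 0.373], [-1.0, 0.002, -0.01, 0.062], [0.009, -0.175, -0.985, 1.07], [0.0, 0.0, 0.0, 1.0]]
side [[467.7, 0.0, 255.5], [0.0, 467.7, 186.2], [0.0, 0.0, 1.0]] [-0.08174999  0.          0.          0.          0.        ] [[0.849, -0.371, 0.376, 0.196], [-0.528, -0.568, 0.631, -0.592], [-0.021, -0.734, -0.678, 0.723], [0.0, 0.0, 0.0, 1.0]]
{'time_s': 0.1, 'q': array([ 1.16194670e+00,  2.21181236e-01,  1.52751540e+00, -1.49181558e-05,
        1.39466458e+00, -1.26062657e-01]), 'joint_velocities': array([ 0.00111068, -0.00086472, -0.00071051, -0.00176804, -0.00123007,
       -0.00099163]), 'joint_torque': array([ 9.99274889e-04, -4.98240495e+01, -3.90551984e+01, -6.08093910e-05,
        5.65037451e-03, -3.09106520e-05]), 'eef_pos': array([0.17416364, 0.59967686, 0.23027767]), 'tcp_rot': array([-1.68855713,  1.5690277 , -1.97134147]), 'ft_force': array([-0.84365464,  0.75392438, -0.04468827]), 'torque': array([ 0.04024909,  0.04495762, -0.04515147]), 'opening': 0.08566441808886767}
```

View pics/top0.png

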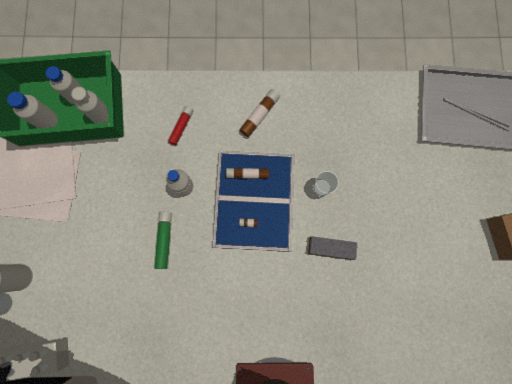

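View pics/side0.png

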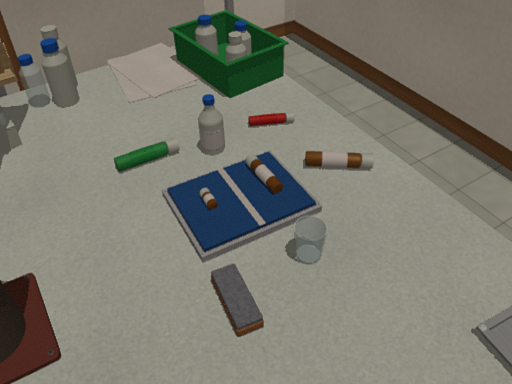

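Candidates in the top view are the amber tube on the plate (247,173), a larger amber tube off the stage (260,113), the green tube (163,240), the red tube (181,125) and the short vial on the plate (248,223). I choose the one on the plate at (247,173): it's neither green nor red, and it's the smaller of the two amber tubes. Next I'll take a close crop and measure.

```bash
cat > h.py <<'E'
import cv2,numpy as np
from plant import *
def pt(px,z,cal):
    K,D,T=cal["intrinsics"],np.array(cal["dist_coeffs"]),np.array(cal["world_from_camera"])
    u=cv2.undistortPoints(np.array(px,float).reshape(-1,1,2),np.array(K),D).reshape(-1,2)
    r=np.c_[u,np.ones(len(u))]@T[:3,:3].T; o=T[:3,3]
    return o+r*((z-o[2])/r[:,2])[:,None]
def cloud(d,cal):
    h,w=d.shape; v,u=np.mgrid[:h,:w]
    x=cv2.undistortPoints(np.stack([u,v],-1).reshape(-1,1,2).astype(float),np.array(cal["intrinsics"]),np.array(cal["dist_coeffs"])).reshape(h,w,2)
    P=np.dstack([x*d[...,None],d]); T=np.array(cal["world_from_camera"])
    return P@T[:3,:3].T+T[:3,3]
def rect(m,z,cal):
    n,l,s,c=cv2.connectedComponentsWithStats(m.astype(np.uint8)); i=1+np.argmax(s[1:,4])
    return np.argwhere(l==i)[:,::-1]
def measure(im,d,cal):
    P=cloud(d,cal); hsv=cv2.cvtColor(im,cv2.COLOR_RGB2HSV)
    blue=(hsv[...,0]>105)&(hsv[...,0]<125)&(hsv[...,1]>150)&(hsv[...,2]>50)
    return P,hsv,blue
E
python3 - <<'E'
from h import *
f=np.load("pics/top0.npz"); im,d=f["im"],f["d"]; cal=get_calibration("top")
cr=im[140:260,200:310]; cv2.imwrite("pics/crop0.png",cv2.resize(cr,None,fx=5,fy=5,interpolation=cv2.INTER_CUBIC)[...,::-1])
P=cloud(d,cal)
for n,p in dict(tube=(247,173),vial=(248,223),plate=(270,230),line=(250,199),big=(260,113),bench=(200,300)).items(): print(n,P[p[1],p[0]].round(4))
print(P[165:182,247].round(3).tolist())
E
```

```text
tube [0.6122 0.0715 0.0521]
vial [0.4725 0.0688 0.0486]
plate [0.4551 0.0074 0.023 ]
line [0.5427 0.0632 0.0263]
big [0.7959 0.0335 0.0358]
bench [0.2653 0.2012 0.0056]
[[0.642, 0.072, 0.027], [0.638, 0.072, 0.03], [0.636, 0.072, 0.027], [0.628, 0.071, 0.048], [0.625, 0.071, 0.048], [0.619, 0.071, 0.06], [0.618, 0.071, 0.053], [0.614, 0.071, 0.056], [0.612, 0.071, 0.052], [0.609, 0.071, 0.055], [0.606, 0.071, 0.054], [0.604, 0.071, 0.051], [0.602, 0.072, 0.046], [0.604, 0.072, 0.026], [0.6, 0.072, 0.029], [0.598, 0.072, 0.026], [0.595, 0.072, 0.027]]
```

View pics/crop0.png

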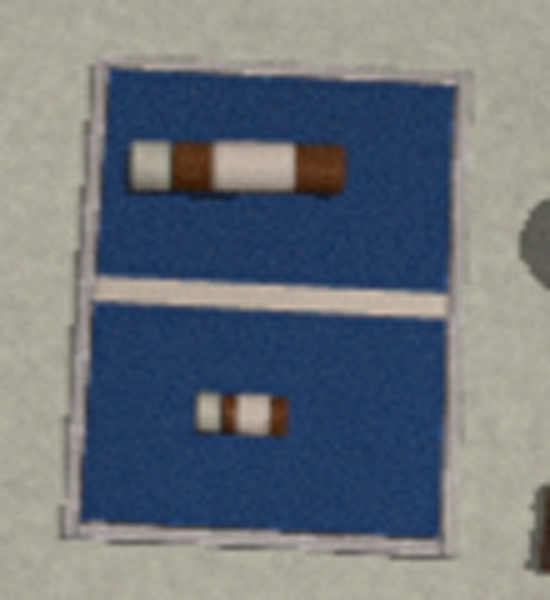

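The crop shows the amber tube with its white cap, from (128,167) to (345,170). Scaled against the 200 mm plate that is about 122 mm, which agrees with 120. The white line runs from (92,290) to (447,305), and the vial is at (243,414). Next come the exact geometry and a wrist look.

```bash
python3 - <<'E'
from h import *
cal=get_calibration("top")
g=lambda L,z:pt([(200+a/5-.4,140+b/5-.4) for a,b in L],z,cal).round(4)
L=g([(92,290),(447,305)],.026);print("line",L,np.linalg.norm(L[0]-L[1]))
T=g([(128,167),(345,169)],.042);print("tube",T,np.linalg.norm(T[0]-T[1]),T.mean(0))
print("vial",g([(195,412),(288,415)],.038))
print("plate corners",g([(107,68),(458,84),(82,524),(440,540)],.026))
# depth-based tube
f=np.load("pics/top0.npz");P=cloud(f["d"],cal)
m=(P[...,2]>.040)&(P[...,2]<.07)&(P[...,0]>.57)&(P[...,0]<.65)&(P[...,1]>-.03)&(P[...,1]<.16)
Q=P[m];print(len(Q),Q.mean(0),Q.min(0),Q.max(0),np.median(Q[:,2]))
yw=np.arctan2(L[0,0]-L[1,0],L[0,1]-L[1,1]);print("line ang from y",yw,"tube",np.arctan2(T[0,0]-T[1,0],T[0,1]-T[1,1]))
c=L.mean(0)
for yaw in (-yw,):
  n=np.array([np.cos(-yw),np.sin(-yw),0]);print("offset tube across",(T.mean(0)-c)@n,"along",(T.mean(0)-c)@[np.sin(yw),np.cos(yw),0])
print(get_calibration("wrist")["world_from_camera"].round(3))
from scipy.spatial.transform import Rotation as R
o=observe();print(R.from_euler('xyz',o["tcp_rot"]).as_matrix().round(3))
# candidate orientations, tool x down, y jaw along world y / x
for jaw in ([0,1,0],[0,-1,0],[1,0,0],[-1,0,0]):
  x=np.array([0,0,-1.]);y=np.array(jaw,float);M=np.c_[x,y,np.cross(x,y)];e=R.from_matrix(M).as_euler('xyz')
  print(jaw,e,inverse_kinematics([.62,.06,.15],e),inverse_kinematics([.5,.06,.1],e))
E
```

```text
line [[ 0.547   0.1539  0.026 ]
 [ 0.5379 -0.0473  0.026 ]] 0.20140568512333512
tube [[0.6147 0.1331 0.042 ]
 [0.6134 0.0105 0.042 ]] 0.1226068921390637 [0.61405 0.0718  0.042  ]
vial [[0.4764 0.0949 0.038 ]
 [0.4745 0.0434 0.038 ]]
plate corners [[ 0.6772  0.1469  0.026 ]
 [ 0.6674 -0.0562  0.026 ]
 [ 0.4156  0.1577  0.026 ]
 [ 0.4061 -0.0407  0.026 ]]
407 [0.61308889 0.07016627 0.05236737] [0.60007925 0.01245972 0.04002167] [0.62880957 0.12777203 0.06030974] 0.053082722979647334
line ang from y 0.04519782569977407 tube 0.010603191525103552
offset tube across 0.0706910035398519 along 0.02171616951786457
[[ 0.279  0.909  0.308  0.095]
 [ 0.96  -0.264 -0.092  0.622]
 [-0.002  0.322 -0.947  0.374]
 [ 0.     0.     0.     1.   ]]
[[-0.001  0.279  0.96 ]
 [-0.002  0.96  -0.279]
 [-1.    -0.002 -0.   ]]
[0, 1, 0] [-0.          1.57079633  0.        ] [-3.00482067e-02  2.82432069e-01  1.60928728e+00 -4.44089210e-16
  1.24987331e+00 -1.60084453e+00] [-3.72920753e-02  6.92884123e-02  1.95661451e+00 -4.44089210e-16
  1.11568973e+00 -1.60808840e+00]
[0, -1, 0] [3.14159265 1.57079633 0.        ] [-3.00482067e-02  2.82432069e-01  1.60928728e+00 -4.44089210e-16
  1.24987331e+00  1.54074812e+00] [-3.72920753e-02  6.92884123e-02  1.95661451e+00 -4.44089210e-16
  1.11568973e+00  1.53350425e+00]
[1, 0, 0] [1.57079633 1.57079633 0.        ] [-3.00482067e-02  2.82432069e-01  1.60928728e+00 -4.44089210e-16
  1.24987331e+00 -3.00482067e-02] [-3.72920753e-02  6.92884123e-02  1.95661451e+00 -4.44089210e-16
  1.11568973e+00 -3.72920753e-02]
[-1, 0, 0] [-1.57079633  1.57079633  0.        ] None None<sys>:0: UserWarning: Gimbal lock detected. Setting third angle to zero since it is not possible to uniquely determine all angles.
```

```bash
cat >> h.py <<'E'
from scipy.spatial.transform import Rotation as R
def ori(a):  # jaw axis along world y rotated by a towards +x
    x=np.array([0,0,-1.]);y=np.array([np.sin(a),np.cos(a),0]);return R.from_matrix(np.c_[x,y,np.cross(x,y)]).as_euler('xyz')
E
python3 -W ignore - <<'E'
from h import *
gripper_to(.05)
movep([.60,.071,.24],ori(.011))
hold(.3)
cal=get_calibration("wrist"); im,d=get_image("wrist"); np.savez("pics/w1.npz",im=im,d=d,T=cal["world_from_camera"]); cv2.imwrite("pics/w1.png",im[...,::-1])
o=observe(); print(o["time_s"],o["eef_pos"],o["ft_force"],o["opening"])
E
```

```text
3.3083 [0.59995177 0.07133418 0.23999222] [ 0.43562541  0.00859526 -0.0957857 ] 0.0498972226712328
```

View pics/w1.png

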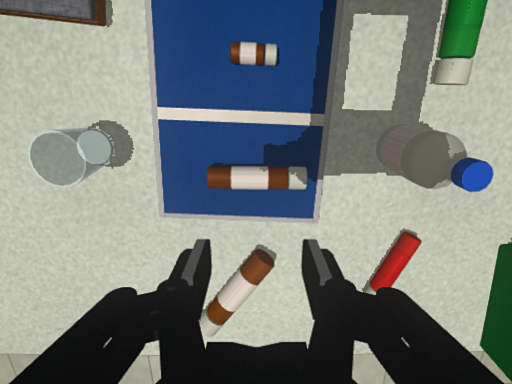

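The wrist view shows the line from (159,114) to (324,120), the tube from (208,177) to (307,178) and the vial at (254,53). The fingers are at the bottom of the picture, at (205,270) and (310,270).

```bash
python3 -W ignore - <<'E'
from h import *
f=np.load("pics/w1.npz"); cal=get_calibration("wrist"); print(cal["world_from_camera"].round(3))
L=pt([(159,114),(324,120)],.026,cal);T=pt([(207.5,177),(307,178)],.042,cal);V=pt([(231,53),(278,55)],.038,cal)
print("line",L.round(4),np.linalg.norm(L[0]-L[1]));print("tube",T.round(4),np.linalg.norm(T[0]-T[1]),T.mean(0).round(4))
print("vial",V.mean(0).round(4),np.linalg.norm(V[0]-V[1]))
P=cloud(f["d"],cal)
for p in((257,178),(240,135),(240,117)):print(P[p[1],p[0]].round(4))
E
```

```text
[[ 0.011  0.947  0.322  0.518]
 [ 1.    -0.01  -0.004  0.071]
 [-0.     0.322 -0.947  0.384]
 [ 0.     0.     0.     1.   ]]
line [[ 0.5389 -0.0457  0.026 ]
 [ 0.5482  0.1532  0.026 ]] 0.19904375155766318
tube [[0.6137 0.0106 0.042 ]
 [0.6163 0.133  0.042 ]] 0.12234860990357445 [0.615  0.0718 0.042 ]
vial [0.4759 0.0701 0.038 ] 0.051403230200352125
[0.6121 0.0715 0.0547]
[0.5649 0.0512 0.0279]
[0.5436 0.0518 0.0278]
```

Both cameras agree: tube centre about (0.6145, 0.072), 122 mm long, and line x = 0.544 at y = 0.07, so it has to roll about 70 mm. First stroke.

```bash
cat >> h.py <<'E'
def stroke(cx,cy,a,back,travel,push_a=None,feed=.05,look=True):
    """press at tube centre + back behind, drag tip by travel in -normal direction"""
    n=np.array([np.cos(a),-np.sin(a)])
    s=np.array([cx,cy])+back*n
    z0=observe()["eef_pos"][2]
    move_l([*s,max(z0,.085)] if z0<.09 else [*s,z0],.2,rotation=ori(a))
    move_l([*s,.065],.15); hold(.15)
    f0=observe()["ft_force"]
    hit=move_l([*s,.036],.015,max_force=4); o=observe()
    print("hit",hit,o["eef_pos"].round(4),(o["ft_force"]-f0).round(2))
    if not hit: move_l([*s,.085]); return
    z=o["eef_pos"][2]-.0005; k=max(1,int(np.ceil(travel/.012)))
    for i in range(k):
        e=s-n*travel*(i+1)/k
        move_l([*e,z],feed)
        o=observe(); print(" ",o["eef_pos"].round(4),(o["ft_force"]-f0).round(2))
    hold(.25); o=observe(); print("  settled",(o["ft_force"]-f0).round(2))
    move_l([*e,.085],.06)
    print("t",observe()["time_s"])
def shot(name,cam):
    cal=get_calibration(cam); im,d=get_image(cam); np.savez(f"pics/{name}.npz",im=im,d=d,T=cal["world_from_camera"]); cv2.imwrite(f"pics/{name}.png",im[...,::-1])
E
python3 -W ignore - <<'E'
from h import *
stroke(.6145,.072,.018,.008,.034)
shot("s1","side")
shot("w2","wrist")
E
```

```text
hit True [0.6229 0.0719 0.0492] [ 1.03 -0.46  5.36]
  [0.6108 0.0721 0.0493] [0.61 0.04 4.75]
  [0.5991 0.0723 0.0491] [ 1.22 -1.1   5.54]
  [0.5875 0.0725 0.049 ] [ 1.   -0.8   5.83]
  settled [ 0.83 -0.46  5.74]
t 8.2833
```

View pics/s1.png

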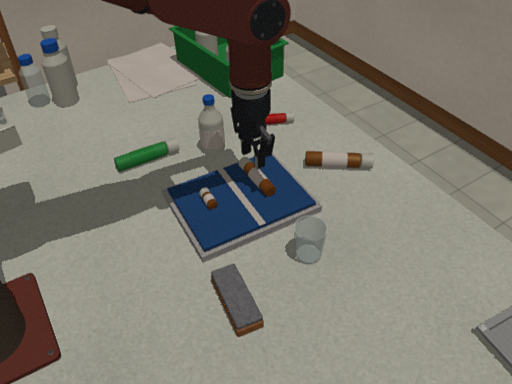

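View pics/w2.png

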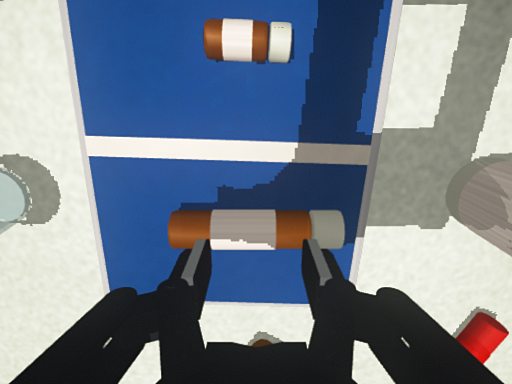

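The force held at about 5.5 N. In the wrist view the tube now runs from (169,229) to (345,229), still straight, and the line runs from (87,146) to (372,155). Measuring how far it rolled, then the next stroke.

```bash
cat >> h.py <<'E'
def tl(tube,line):
    cal=get_calibration("wrist"); T=pt(tube,.040,cal);L=pt(line,.026,cal)
    u=(L[1]-L[0])[:2]; u/=np.linalg.norm(u); n=np.array([u[1],-u[0]]); c=T.mean(0)
    t=(T[1]-T[0]); print("tube",c.round(4),"len",np.linalg.norm(t).round(4),"ang",np.arctan2(t[0],t[1]).round(4),"line len",np.linalg.norm(L[1]-L[0]).round(4),"ang",np.arctan2(u[0],u[1]).round(4),"off",((c-L.mean(0))[:2]@n).round(4),"along",((c-L.mean(0))[:2]@u).round(4)); return c
E
python3 -W ignore - <<'E'
from h import *
tl([(169,229),(345,229)],[(87,146),(372,155)])
E
```

```text
tube [0.5979 0.0722 0.04  ] len 0.127 ang 0.0183 line len 0.2023 ang 0.0509 off 0.0539 along 0.021
```

It rolled 17 mm for 34 mm of tip travel, the expected half, without slipping. 54 mm remain, so two more strokes before the next look.

```bash
python3 -W ignore - <<'E'
from h import *
stroke(.5975,.072,.018,.009,.036)
stroke(.5795,.072,.018,.009,.036)
shot("w3","wrist")
E
```

```text
hit True [0.607  0.0718 0.049 ] [ 0.56 -0.25  4.21]
  [0.594  0.0721 0.0491] [0.04 0.12 4.67]
  [0.5821 0.0723 0.0491] [ 1.49 -0.43  3.77]
  [0.57   0.0725 0.049 ] [ 0.91 -1.13  5.12]
  settled [-0.9  -0.29  4.02]
t 12.3667
hit True [0.5891 0.0718 0.0488] [-0.36 -0.13  5.19]
  [0.5763 0.0721 0.0491] [-1.12  0.98  6.06]
  [0.5643 0.0723 0.049 ] [-1.58 -0.12  5.5 ]
  [0.5523 0.0725 0.049 ] [-1.91  0.4   6.08]
  settled [-2.05  0.13  6.3 ]
t 16.3583
```

View pics/w3.png

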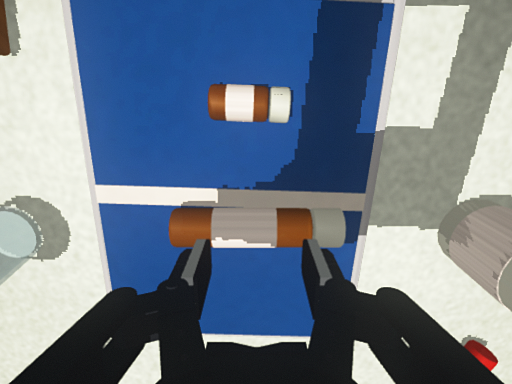

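The tube now runs from (170,227) to (345,228). The line is just above it, from (97,194) to (365,201).

```bash
python3 -W ignore - <<'E'
from h import *
tl([(170,227),(345,228)],[(97,194),(365,201)])
E
```

```text
tube [0.5609 0.0726 0.04  ] len 0.1261 ang 0.0247 line len 0.2007 ang 0.046 off 0.0174 along 0.0201
```

17.4 mm left, so a final stroke of 35 mm at the tip.

```bash
python3 -W ignore - <<'E'
from h import *
stroke(.5609,.0725,.025,.009,.035)
e=observe()["eef_pos"]
move_l([e[0]+.03,e[1],.24],.2); hold(.3)
shot("w4","wrist"); o=observe(); print(o["time_s"])
E
```

```text
hit True [0.5704 0.0722 0.049 ] [1.78 0.6  4.21]
  [0.5578 0.0725 0.049 ] [ 2.05 -0.13  4.06]
  [0.5462 0.0728 0.049 ] [1.03 0.69 5.64]
  [0.5345 0.073  0.049 ] [ 0.15 -0.53  4.68]
  settled [-0.21 -0.05  6.04]
t 20.3667
21.6583
```

View pics/w4.png

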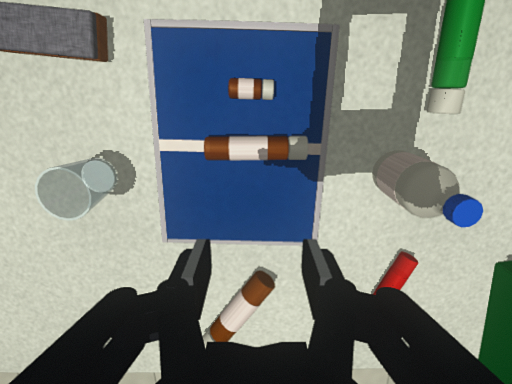

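The tube, from (204,148) to (307,148), covers the line, whose visible ends are at (160,145) and (322,150). I'll check the offset, and whether the vial is still at (251,89).

```bash
python3 -W ignore - <<'E'
from h import *
tl([(204,148),(307,148.5)],[(160,145.5),(322,149.5)])
print(pt([(228,88.5),(275,89.5)],.038,get_calibration("wrist")).mean(0))
im=np.load("pics/w4.npz")["im"]; cv2.imwrite("pics/w4c.png",cv2.resize(im[120:175,150:335],None,fx=4,fy=4,interpolation=cv2.INTER_CUBIC)[...,::-1])
e=observe()["eef_pos"]; set_joints(observe()["q"]+np.array([-.9,0,0,0,0,0])); hold(.3)
shot("t5","top"); im=np.load("pics/t5.npz")["im"]; cv2.imwrite("pics/t5c.png",cv2.resize(im[140:260,200:310],None,fx=5,fy=5,interpolation=cv2.INTER_CUBIC)[...,::-1]); print(observe()["time_s"])
E
```

```text
tube [0.5431 0.0722 0.04  ] len 0.123 ang 0.0303 line len 0.2015 ang 0.0506 off -0.0019 along 0.0179
[0.47613746 0.06945778 0.038     ]
23.8083
```

View pics/w4c.png

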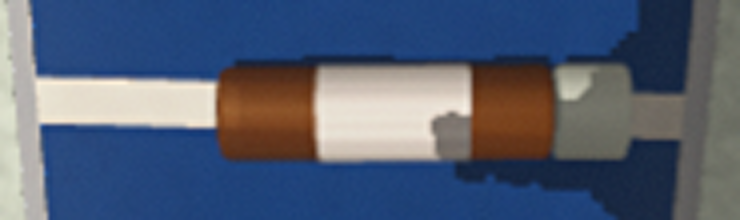

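View pics/t5c.png

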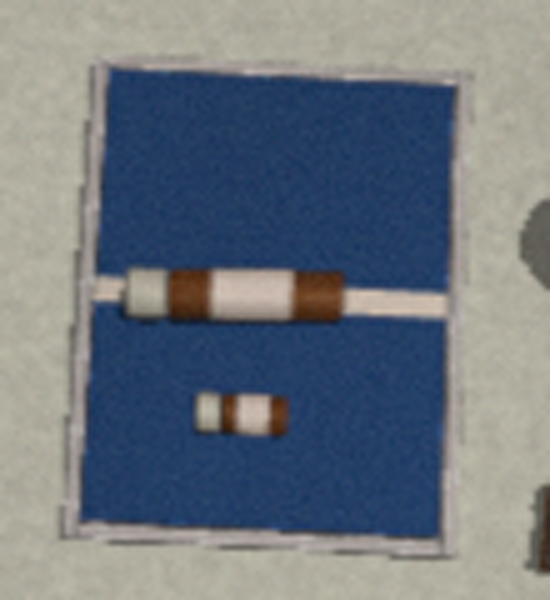

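Both crops show the tube on the line, with the line coming out at both ends and the vial still at (243,414). Checking the offset from the top view, then handing in.

```bash
python3 -W ignore - <<'E'
from h import *
cal=get_calibration("top")
g=lambda L,z:pt([(200+a/5-.4,140+b/5-.4) for a,b in L],z,cal)
T=g([(125,292.5),(344,296.5)],.040);L=g([(92,290),(447,305)],.026)
u=(L[1]-L[0])/np.linalg.norm(L[1]-L[0]);n=np.array([-u[1],u[0],0]);c=T.mean(0)-L.mean(0);off=c@n;print("off",off,"along",c@u,"dAng",np.arcsin(np.cross(u[:2],(T[1]-T[0])[:2])/np.linalg.norm(T[1]-T[0])))
if abs(off)<.0045: job_done(); print("handed in")
E
```

```text
off -0.0014127393100926567 along -0.01963156379954517 dAng 0.024272771790658756
the job is handed in; nothing more can be done
handed in
```

I rolled the long amber tube onto the white line in four strokes and handed the job in; the last time reading was 23.8 s, against the 50 s limit. The fingertips were 50 mm apart and pressed on top with about 4–6 N. The tube rolled half the tip travel on each stroke and was never pinched or lifted.

Last checks before handing in:

| Check | Wrist camera | Top camera | Limit |
|---|---|---|---|
| Tube axis off the line's middle | 1.9 mm | 1.4 mm | 7 mm |
| Angle to the line | 0.020 rad | 0.024 rad | 0.15 rad |
| Centre along the line from its middle | 18 mm | 20 mm | 80 mm |

- **Short vial:** it moved less than 1 mm by the wrist camera.
- **Bottle, beaker and eraser:** I didn't measure these. The arm never went down near them.
- **Arm:** it was swung clear of everything before handing in.
- **Rest and plate height:** I didn't measure the tube's speed or height. It was in place in two looks about 2 s apart.

No check failed. The two cameras differ by 0.5 mm on the offset and 2 mm along the line.

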